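Centre the ring stand on its plinth

TASK

The little cone-shaped ring stand has been set down off centre on its white-painted round plinth. With the gripper shut, nudge it over with light pushes of the fingertips, without pinching, lifting or toppling it, until its whole foot stands upright inside the circle engraved in the middle of the plinth. Leave the T-bar stand on the other plinth and everything else on the bench where they are.

Things in the scene. Friction and masses are not known exactly. Their poses are not given: they have to be found in the camera images.
- ring_stand: loose top-heavy steel ring stand, 64 mm high, 84 to 156 g, wearing a brass ring: flat round foot 26 mm across and 9 mm high, above it a thin neck (10 mm across, 12 to 20 mm up), then a cone 22 mm across at 24 to 30 mm up that narrows to 11 mm at the top. Origin at the centre of the foot's underside, z up its axis. It slides when pushed low at the foot and tips when pushed at the cone; it stops as soon as the push stops.
- plinth: fixed round white-painted plinth under the ring stand, 40 mm high, 90 mm across its flat top and 94 mm across at the bottom; origin at the centre of its underside. Its top has no rim; a thin dark circle of 37 mm inner diameter, drawn flush, lies concentric on it.
- plinth_top (a point): centre of the plinth's top face, which is the centre of the engraved circle, 40 mm above the bench
- t_stand: loose T-bar earring stand on the other plinth, already centred: round foot 32 mm across, 56 mm high, crossbar 50 mm long; origin at the centre of its underside. To be left alone.
- other_plinth: fixed plinth of the same shape and size as the first, carrying the T-bar stand; origin at the centre of its underside
- hammer: small bench hammer lying flat, 200 mm long; bystander; to be left alone
- brush: bench brush lying flat, 160 mm long; bystander; to be left alone
- jar: small closed pale jar, 44 mm across, 45 mm high, standing between the plinths; origin at the centre of its underside; bystander; to be left alone
- bench_block: square steel bench block 60 x 60 x 18 mm lying flat; bystander; to be left alone
- burnisher: round dark wooden rod 12 mm thick, about 140 mm long, lying flat; bystander; to be left alone
- ring_dish: small white ceramic bowl, 68 mm across, 22 mm high; bystander; to be left alone

How it is judged:
By the outcome, as a careful person would: the job done as asked, in the order asked, and still so for the second after the job is handed in, with the robot touching nothing.
It also fails if it takes over 38 s, if anything falls off the work surface, if the arm or the gripper's body presses on something with over 40 N, if the wrist force passes 120 N, or if a joint passes its speed limit or range.

ROBOT

A 6-joint arm with a two-finger parallel gripper is mounted at the origin on the work surface. World frame = base frame: x ahead of the robot, y to its left, z up, the work surface at z = 0. Lengths are in m, angles in rad, forces in N, time in s.
With the tool pointing down it reaches from about 0.35 to 0.85 m from the base axis. Payload 8.1 kg.
Tool frame: the origin (TCP) lies on the mounting face of the last link; the fingertips stand 186 mm ahead of it and the grasp point (between the pads) lies 167 mm ahead of it (tcp_to_grasp is the distance from the TCP to the grasp point, in m); z points along the fingers, y is the line along which they close (so a half turn about z gives the same grasp; the last joint's range is limited). The gripper opens to 93 mm and grips with 3 to 60 N. Pads are 15 mm wide; open, the fingers measure 128 mm over their backs; the gripper's body (75 mm by 188 mm) begins 65 mm behind the grasp point.
Start: joints at [-1.373, 0.13, 1.488, -0, 1.523, -0.085], TCP at [0.167, -0.576, 0.405] pointing down, gripper open.
Joint ranges: [-2.96, 2.96], [-0.89, 2.26], [0.02, 2.5], [-1.34, 4.48], [0, 2.73], [-2.66, 2.66]. Speed limits (rad/s): [2.39, 2.39, 2.79, 3.14, 3.14, 3.14].

INTERFACE

Orientations are given as a unit quaternion [w, x, y, z].
In Python, from bench import * gives the robot as it stands.
- The arm moves only by the shell command python3 -m inch 'ROWS' [OPENING]. ROWS is text: rows parted by semicolons, each of 4 numbers parted by spaces: the shift along the world's x, y, z scaled (see below), then the turn about the world's z scaled (see below). A call has exactly 10 rows; each row is the pose to reach, as a shift and turn from the pose commanded when the call began; what a row does not reach only later rows make up. The controller multiplies each number of a shift by 200 mm and each number of a turn by 1.5 rad. A row lasts 1/10 s, in which the tool goes at most 50 mm and 8.59 degrees, less where a joint would pass 70% of its speed; a pose out of reach is approached as far as the arm can. A call with a number of a shift or a turn outside -1 to 1 is refused whole. A call with a gripper value outside its range is refused whole. OPENING is the opening, from 0 (shut) to 1 (fully open), set as the call begins (- or left out, the last holds). The fingers move at their own pace and stop on an object; the grip force is fixed at half the most. Time passes only in rows, so rows that repeat a pose let the fingers close, or fill a call up. It gives the time, the measured TCP pose, the force, the opening and the grip force at its end, in the units of the state.
- get_obs(): the state, without advancing time (a new reading comes with each control period).
- snapshot(name): name is "scene" or "side" or "wrist"; returns a dict with "img" (400x640x3 uint8, blue, green, red), "camera_matrix" (3x3 intrinsics, pixels), "xyz" and "orientation" of the camera in the world. Camera axes: x right, y down, z forward; pixel columns grow to the right and rows downward; lengths in m; the calibration is good to about 2 mm. A picture is of the moment at which its call begins. There is no depth.
- job_done(): hands the job in; it is judged then, once.
The state is a dict: "t": time; "qpos": joint angles; "dq": joint speeds; "tau": joint torques, N m; "eef_pos": TCP position; "orientation": TCP orientation; "ft_force": force on the tool from outside, world axes, zero at the start; "wrist_torque": the same for the moment, N m; "width": finger opening in m; "grasp_force": force on a finger pad.
Only numpy, scipy, OpenCV 4.12 (cv2) and the standard library are available. Lean on these libraries where they do the work, as an engineer would, in place of code of your own. Each camera call takes 0.05 s, during which the arm holds its last target. There are 200 camera calls.

## Working session

There is one attempt and no reset: what is moved stays moved. The work goes in short steps, Python scripts to look and compute and a shell command to move; the robot and the scene stay as the last step left them, time stands still between calls to the robot, and variables do not carry over. Pictures are saved under pics/ and viewed, at most 10 in all, crops included, and the job is handed in when it is done.

```bash
mkdir -p pics; cat > h.py <<'E'
from bench import *
import cv2, numpy as np
from scipy.spatial.transform import Rotation as R
def snap(n,f):
    s=snapshot(n); cv2.imwrite('pics/'+f,s['img']); np.savez('pics/'+f+'.npz',K=s['camera_matrix'],p=s['xyz'],q=s['orientation']); return s
def ray(f,u,v):
    d=np.load('pics/'+f+'.npz'); q=d['q']
    r=(R.from_quat([q[1],q[2],q[3],q[0]]).as_matrix() if q.shape==(4,) else q)
    return d['p'], r@np.linalg.inv(d['K'])@[u,v,1]
def atz(f,u,v,z):
    p,d=ray(f,u,v); return p+d*(z-p[2])/d[2]
def proj(f,P):
    d=np.load('pics/'+f+'.npz'); q=d['q']; r=R.from_quat([q[1],q[2],q[3],q[0]]).as_matrix()
    c=d['K']@(r.T@(np.array(P)-d['p'])); return c[:2]/c[2]
E
python3 - <<'E'
from h import *
o=get_obs(); print(o['t'],o['eef_pos'],o['orientation'],o['width'])
a=snap('scene','scene1.png'); b=snap('side','side1.png'); c=snap('wrist','wrist1.png')
for s in (a,b,c): print(s['xyz'],s['orientation'],s['camera_matrix'][0])
E
```

```text
0.0 [ 0.16738826 -0.57595399  0.40371253] [-8.88824241e-04  9.90020419e-01  1.40921175e-01 -5.07398850e-05] 0.0929264848092247
[ 0.93850261 -0.74256428  0.6161641 ] [-0.45960543  0.8568552   0.20188512 -0.11749222] [393.9990787    0.         319.04414736]
[0.10933889 0.89920521 0.63738412] [ 0.11186026 -0.19181489  0.84496412 -0.48654904] [440.47371889   0.         324.07039049]
[ 0.23968432 -0.55525415  0.38285134] [ 0.10903461  0.792332   -0.59444519 -0.08340485] [279.35644955   0.         318.41125425]
```

View pics/scene1.png

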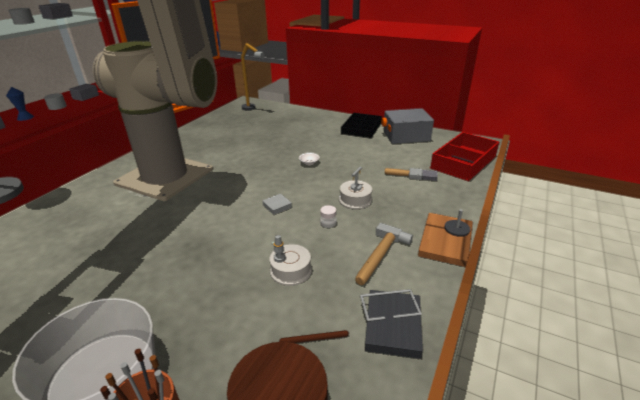

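View pics/side1.png

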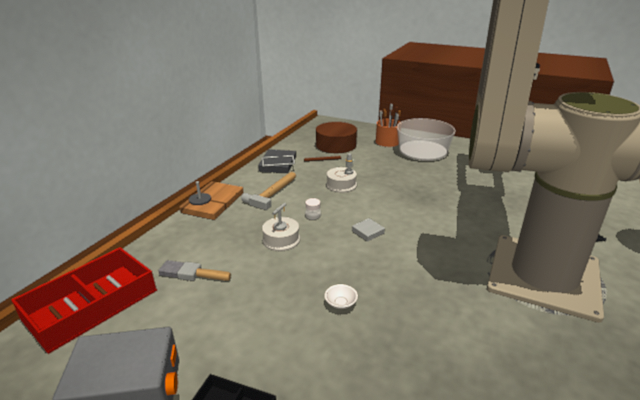

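The scene picture shows the ring stand at about (279,250) on the plinth, whose top centre is near (291,257). The T-stand's plinth is at (356,192), with the jar between them at (328,217). In the side picture the plinth is at (341,178). I'll enlarge both.

```bash
python3 - <<'E'
from h import *
a=cv2.imread('pics/scene1.png')[225:290,255:325]; b=cv2.imread('pics/side1.png')[145:200,315:370]
A=cv2.resize(a,None,fx=6,fy=6,interpolation=2);B=cv2.resize(b,None,fx=7,fy=7,interpolation=2)
h=max(A.shape[0],B.shape[0]);pad=lambda m:np.vstack([m,np.zeros((h-m.shape[0],m.shape[1],3),np.uint8)])
c=np.hstack([pad(A),pad(B)])[:, :800];print(A.shape,B.shape);cv2.imwrite('pics/crop1.png',c)
print(atz('scene1.png',291,257,.04),atz('side1.png',341,175,.04),atz('scene1.png',328,217,.03), atz('scene1.png',356,188,.04))
E
```

```text
(390, 420, 3) (385, 385, 3)
[ 0.58018818 -0.19445183  0.04      ] [ 0.57569296 -0.18550265  0.04      ] [ 0.58167372 -0.01258164  0.03      ] [0.59769777 0.13279315 0.04      ]
```

View pics/crop1.png

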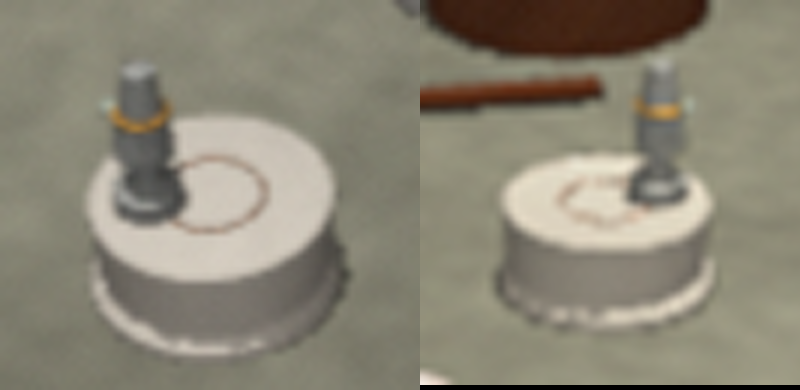

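The crop (scene ×6 on the left, side ×7 on the right) shows the circle centre at scene (291.2,257.2) and side (341.6,173.4). The foot base centre is at scene (280,258) and side (349,172.6), so the foot stands on the robot-side part of the plinth.

```bash
python3 - <<'E'
from h import *
for f,c,s in (('scene1.png',(290.8,257.2),(280,258)),('side1.png',(341.6,173.4),(349,172.6))):
    C=atz(f,*c,.04);S=atz(f,*s,.04);print(C,S,C-S,np.linalg.norm(C-S))
o=get_obs();print(o['qpos'],R.from_quat(np.roll(o['orientation'],-1)).as_matrix().round(3), np.load('pics/wrist1.png.npz')['p'])
E
```

```text
[ 0.58012553 -0.19520737  0.04      ] [ 0.56023797 -0.20779321  0.04      ] [0.01988756 0.01258584 0.        ] 0.02353547529669219
[ 0.57835833 -0.19605177  0.04      ] [ 0.56028377 -0.21059759  0.04      ] [0.01807456 0.01454582 0.        ] 0.023200661513504462
[-1.37339951e+00  1.31018196e-01  1.48904821e+00 -1.49236894e-05
  1.52297393e+00 -8.53974096e-02] [[ 0.96   0.279 -0.   ]
 [ 0.279 -0.96   0.001]
 [ 0.    -0.001 -1.   ]] [ 0.23968432 -0.55525415  0.38285134]
```

```bash
python3 -c "
from h import *
print(atz('scene1.png',145,385,.1),atz('side1.png',388,115,.1),atz('side1.png',425,130,.06))"
python3 -m inch '0.05 0.05 0 0.02;0.15 0.14 0 0.05;0.27 0.25 0 0.08;0.39 0.37 0 0.11;0.51 0.48 0 0.14;0.63 0.6 0 0.17;0.75 0.71 0 0.2;0.83 0.8 0 0.223;0.89 0.85 0 0.223;0.89 0.85 0 0.223' 0
```

```text
[ 0.56904384 -0.57293925  0.1       ] [ 0.56888118 -0.59228253  0.1       ] [ 0.43139423 -0.60609846  0.06      ]
t: 1.15
eef_pos: [0.3468, -0.4047, 0.4047]
orientation: [-0.0, 0.952, 0.305, 0.0]
ft_force: [-0.3, -0.3, -0.8]
width: 0.0178
grasp_force: 0.0
```

```bash
python3 -m inch '0.05 0.05 0 0;0.15 0.14 0 0;0.27 0.25 0 0;0.39 0.37 0 0;0.51 0.48 -0.05 0;0.63 0.6 -0.15 0;0.75 0.71 -0.25 0;0.83 0.8 -0.35 0;0.88 0.85 -0.45 0;0.88 0.85 -0.5 0' 0
python3 - <<'E'
from h import *
o=get_obs();M=R.from_quat(np.roll(o['orientation'],-1)).as_matrix();print(o['eef_pos'],o['width'],M.round(3)[:,0],M.round(4)[:,2])
a=snap('wrist','w2.png')['img'];snap('side','s2.png');snap('scene','sc2.png')
b=cv2.resize(cv2.imread('pics/sc2.png')[205:305,235:335],(400,400),interpolation=2);cv2.imwrite('pics/v2.png',np.hstack([cv2.resize(a,(400,250)).copy() if 0 else cv2.copyMakeBorder(cv2.resize(a,(400,250)),0,150,0,0,0),b]))
E
```

```text
t: 2.15
eef_pos: [0.5217, -0.2349, 0.3024]
orientation: [-0.001, 0.953, 0.304, -0.001]
ft_force: [0.0, 0.1, -0.4]
width: 0.0002
grasp_force: 0.0
[ 0.52172316 -0.23487472  0.30240584] 0.00023559144853347883 [ 0.815  0.58  -0.001] [-0.0024  0.0017 -1.    ]
```

View pics/w2.png

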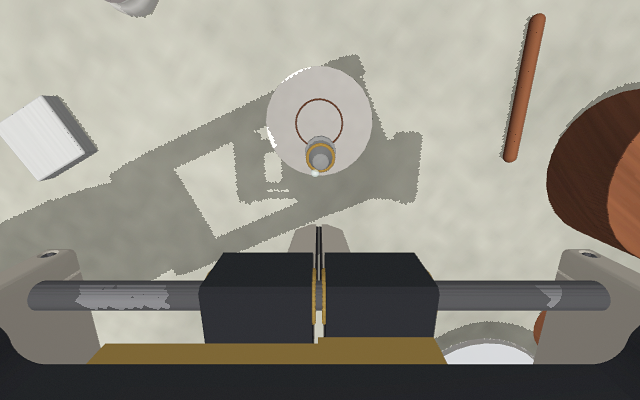

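The wrist picture shows the circle centre at (319.5,122) and the stand straight ahead of the shut fingers. The cone top is at (321,161) and the fingertip's front edge is near row 226.

```bash
python3 - <<'E'
from h import *
o=get_obs();M=R.from_quat(np.roll(o['orientation'],-1)).as_matrix();T=o['eef_pos']
for x in (0,.0075,.011): print(x,[proj('w2.png',T+M@[x,y,.186]).round(1) for y in (-.0175,0,.0175)])
C=atz('w2.png',319.5,122,.04);S=atz('w2.png',321,161,.104);print(C,S,C-S,(C-T)@M,(S-T)@M)
for f,c in (('sc2.png',(290.8,257.2)),):
    print(atz(f,*c,.04))
for z in (.04,.049): print(proj('w2.png',[S[0],S[1],z]), proj('w2.png',[.560,-.209,z]))
E
```

```text
0 [array([292.9, 241. ]), array([320.4, 241.1]), array([347.9, 241.2])]
0.0075 [array([292.7, 230.1]), array([320.4, 230.2]), array([348.2, 230.2])]
0.011 [array([292.5, 224.9]), array([320.5, 225. ]), array([348.4, 225.1])]
[ 0.57858924 -0.19461137  0.04      ] [ 0.56068242 -0.20854399  0.104     ] [ 0.01790682  0.01393262 -0.064     ] [ 0.07178312 -0.00067558  0.26417306] [0.04905074 0.00025907 0.20019543]
[ 0.58012553 -0.19520737  0.04      ]
[320.6009892  149.26588738] [320.57087881 150.22636553]
[320.64425896 150.53836489] [320.61298022 151.53354624]
```

View pics/v2.png

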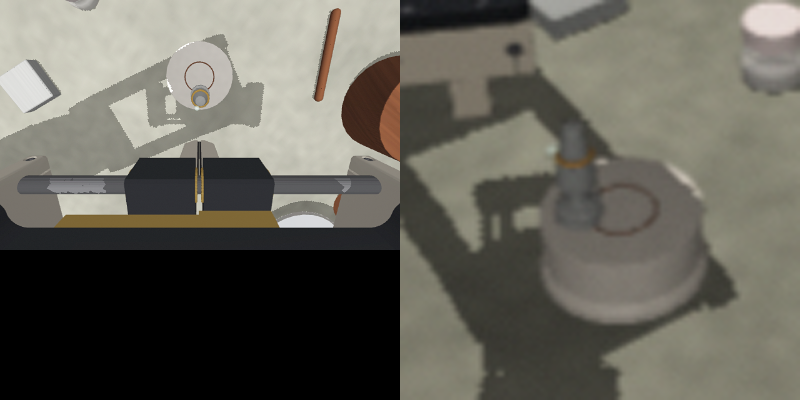

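The pictures agree: the push is about 23 mm straight along tool x. Descending beside the plinth now.

```bash
python3 -m inch '0 0 -0.03 0;0 0 -0.1 0;0 0 -0.17 0;0 0 -0.23 0;0 0 -0.28 0;0 0 -0.32 0;0 0 -0.34 0;0 0 -0.355 0;0 0 -0.355 0;0 0 -0.355 0'
python3 -m inch '0.01 0.007 0 0;0.02 0.014 0 0;0.03 0.021 0 0;0.04 0.028 0 0;0.05 0.035 0 0;0.06 0.042 0 0;0.07 0.049 0 0;0.078 0.055 0 0;0.078 0.055 0 0;0.078 0.055 0 0'
python3 - <<'E'
from h import *
o=get_obs();print(o['eef_pos'],o['ft_force'])
snap('scene','sc3.png');snap('side','s3.png')
f=lambda n,r,c:cv2.resize(cv2.imread('pics/'+n)[r:r+75,c:c+75],(400,400),interpolation=2)
cv2.imwrite('pics/v3.png',np.hstack([f('sc3.png',215,250),f('s3.png',125,305)]))
E
```

```text
t: 3.3
eef_pos: [0.5217, -0.2363, 0.2342]
orientation: [0.0, 0.953, 0.304, 0.0]
ft_force: [0.8, -0.0, 0.3]
width: 0.0006
grasp_force: 0.0
t: 4.3
eef_pos: [0.5371, -0.2251, 0.2337]
orientation: [0.0, 0.953, 0.304, -0.0]
ft_force: [0.4, 0.8, -1.0]
width: 0.0003
grasp_force: 0.0
[ 0.53708632 -0.22512723  0.23372133] [ 0.42065602  0.75094205 -0.96067038]
```

View pics/v3.png

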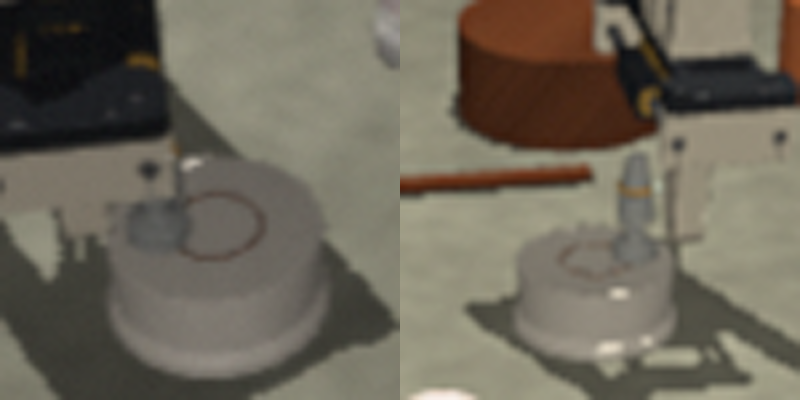

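The fingertips face the stand with a small gap and about 48 mm above the bench, just under the foot's top. The stand is upright and hasn't moved. I'll lower 3.5 mm and creep 4 mm closer.

```bash
python3 -m inch '0 0 -0.006 0;0 0 -0.012 0;0 0 -0.0175 0;0.004 0.003 -0.0175 0;0.008 0.006 -0.0175 0;0.012 0.009 -0.0175 0;0.016 0.012 -0.0175 0;0.016 0.012 -0.0175 0;0.016 0.012 -0.0175 0;0.016 0.012 -0.0175 0'
python3 - <<'E'
from h import *
snap('scene','sc4.png');snap('side','s4.png');snap('wrist','w4.png')
f=lambda n,r,c,k:cv2.resize(cv2.imread('pics/'+n)[r:r+k,c:c+k],(400,400),interpolation=2)
cv2.imwrite('pics/v4.png',np.hstack([f('w4.png',60,230,180),f('s4.png',148,325,40)]))
E
```

```text
t: 5.4
eef_pos: [0.5403, -0.2228, 0.2303]
orientation: [0.0, 0.953, 0.304, 0.0]
ft_force: [0.5, 0.1, -0.4]
width: 0.0008
grasp_force: 0.0
```

View pics/v4.png

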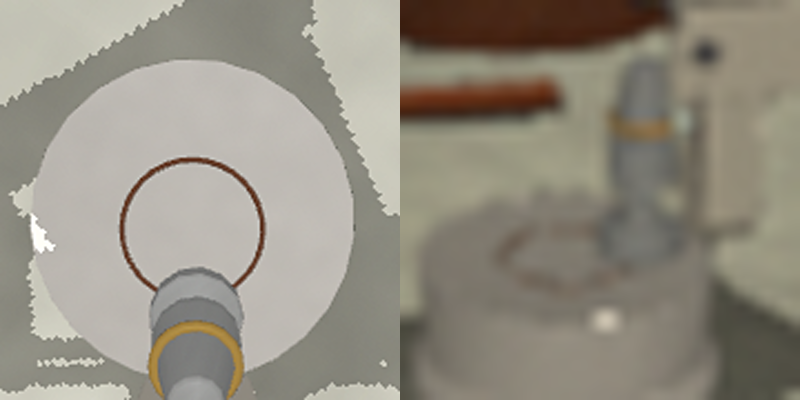

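The wrist crop (×2.22) shows the circle centred at crop (193,228), and the foot's front edge at row 268 with its centre column at 196. The side crop shows the stand upright. The finger's straight edge is at column 695, right behind the foot, and the wider block behind it has a lower corner at (668,92). I'll check that corner's clearance.

```bash
python3 - <<'E'
from h import *
o=get_obs();M=R.from_quat(np.roll(o['orientation'],-1)).as_matrix();T=o['eef_pos'];print(T)
for z in (.1,.115,.1285,.14): print(z,((atz('s4.png',325+26.8,148+9.2,z)-T)@M*1e3).round(1))
t=lambda u,v:(230+u*.45,60+v*.45)
C=atz('w4.png',*t(193,228),.04);top=atz('w4.png',*t(193,157),.04);F=atz('w4.png',*t(196,270),.049)
print('C',(C-T)@M,'circle front',(top-T)@M,'foot front',(F-T)@M, C)
for s in (.0075,.009,.011): print(s,proj('s4.png',T+M@[s,-.0175,.186]),proj('s4.png',T+M@[s,-.0175,.15]))
E
```

```text
[ 0.54023094 -0.2227884   0.23025082]
0.1 [ 21.1 -18.7 130.3]
0.115 [ 28.9 -50.7 115.2]
0.1285 [ 35.8 -79.4 101.7]
0.14 [  41.8 -103.9   90.2]
C [ 0.04749255 -0.00093459  0.19025053] circle front [ 0.0665175  -0.00091194  0.19025043] foot front [ 3.77641719e-02 -9.62906595e-05  1.81250611e-01] [ 0.57842103 -0.19454267  0.04      ]
0.0075 [355.62440582 173.73786434] [356.03371101 162.81787495]
0.009 [355.13530543 173.77697068] [355.53788312 162.85570052]
0.011 [354.48292083 173.82913252] [354.87652154 162.90615429]
```

The block is the gripper's body, passing about 25 mm above the stand's top, and the finger face is vertical. Push needed is 23 mm after a gap of about 2 mm. I'll do most of it gently, then look again.

```bash
python3 -m inch '0.003 0.002 0 0;0.007 0.005 0 0;0.012 0.009 0 0;0.018 0.014 0 0;0.024 0.018 0 0;0.03 0.023 0 0;0.035 0.027 0 0;0.039 0.03 0 0;0.04 0.031 0 0;0.04 0.031 0 0'
python3 -m inch '0.003 0.002 0 0;0.007 0.005 0 0;0.012 0.009 0 0;0.017 0.013 0 0;0.022 0.017 0 0;0.027 0.021 0 0;0.031 0.024 0 0;0.034 0.026 0 0;0.036 0.028 0 0;0.036 0.028 0 0'
python3 - <<'E'
from h import *
snap('scene','sc5.png');snap('side','s5.png');snap('wrist','w5.png')
f=lambda n,r,c,k:cv2.resize(cv2.imread('pics/'+n)[r:r+k,c:c+k],(400,400),interpolation=2)
cv2.imwrite('pics/v5.png',np.hstack([f('w5.png',60,230,180),f('s5.png',148,325,40)]))
E
```

```text
t: 6.55
eef_pos: [0.5483, -0.2165, 0.2302]
orientation: [0.0, 0.953, 0.304, 0.0]
ft_force: [-0.4, -0.8, -0.8]
width: 0.0001
grasp_force: 0.2
t: 7.55
eef_pos: [0.5555, -0.2109, 0.2302]
orientation: [-0.0, 0.953, 0.304, 0.0]
ft_force: [0.2, 0.2, 0.0]
width: 0.0004
grasp_force: 0.2
```

View pics/v5.png

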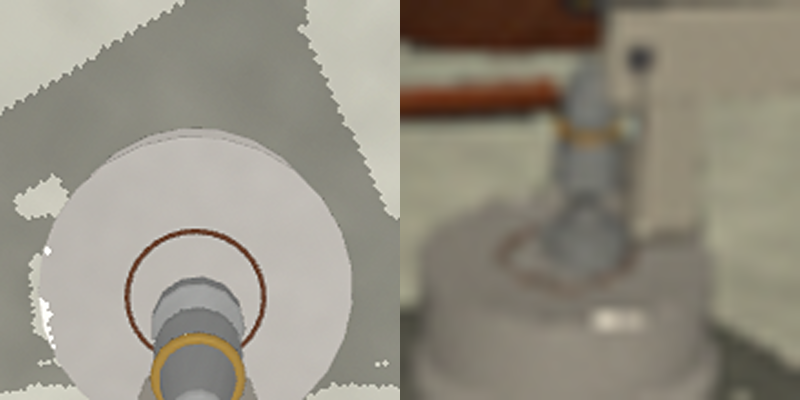

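The stand is upright and sliding. In the wrist crop the circle's inner front edge is at (195,233) with sides 127 and 264. The foot's front is at row 278 with sides 152 and 243.

```bash
python3 - <<'E'
from h import *
o=get_obs();M=R.from_quat(np.roll(o['orientation'],-1)).as_matrix();T=o['eef_pos']
t=lambda u,v:(230+u*.45,60+v*.45)
c=(atz('w5.png',*t(195.5,233),.04)-T)@M*1e3;F=(atz('w5.png',*t(197.5,279),.049)-T)@M*1e3;l=(atz('w5.png',*t(195.5,296),.04)-T)@M*1e3
print(T,'C',c[0]-18.5,l,'foot',F-[13,0,0],'remaining',c[0]-18.5-F[0]+13)
C=np.array([.5785,-.1946,.23]);print((C-T)@M*1e3)
E
```

```text
[ 0.55549647 -0.21092722  0.23027059] C 27.59040329249359 [ 28.10267612  -0.25056949 190.27520657] foot [ 22.29188644   0.30246742 181.27641896] remaining 5.2985168510920815
[2.82088213e+01 1.29172293e-03 2.75234584e-01]
```

5.4 mm remains. I'll push that, then back straight off and look.

```bash
python3 -m inch '0.002 0.002 0 0;0.005 0.004 0 0;0.008 0.007 0 0;0.011 0.01 0 0;0.014 0.012 0 0;0.017 0.014 0 0;0.02 0.016 0 0;0.0215 0.0175 0 0;0.0215 0.0175 0 0;0.0215 0.0175 0 0'
python3 -m inch '-0.004 -0.003 0 0;-0.012 -0.009 0 0;-0.025 -0.018 0 0;-0.045 -0.032 0 0;-0.07 -0.05 0 0;-0.1 -0.071 0 0;-0.13 -0.092 0 0;-0.155 -0.11 0 0;-0.17 -0.121 0 0;-0.17 -0.121 0 0'
python3 - <<'E'
from h import *
snap('scene','sc6.png');snap('side','s6.png');snap('wrist','w6.png')
f=lambda n,r,c,k:cv2.resize(cv2.imread('pics/'+n)[r:r+k,c:c+k],(400,400),interpolation=2)
cv2.imwrite('pics/v6.png',np.hstack([f('w6.png',60,230,180),f('s6.png',148,325,40)]))
E
```

```text
t: 8.7
eef_pos: [0.5598, -0.2074, 0.2302]
orientation: [-0.0, 0.953, 0.304, 0.0]
ft_force: [-0.0, 0.0, -1.5]
width: 0.0006
grasp_force: 0.2
t: 9.7
eef_pos: [0.5253, -0.2321, 0.2302]
orientation: [-0.0, 0.953, 0.303, -0.0]
ft_force: [0.2, 0.1, -0.3]
width: 0.0004
grasp_force: 0.0
```

View pics/v6.png

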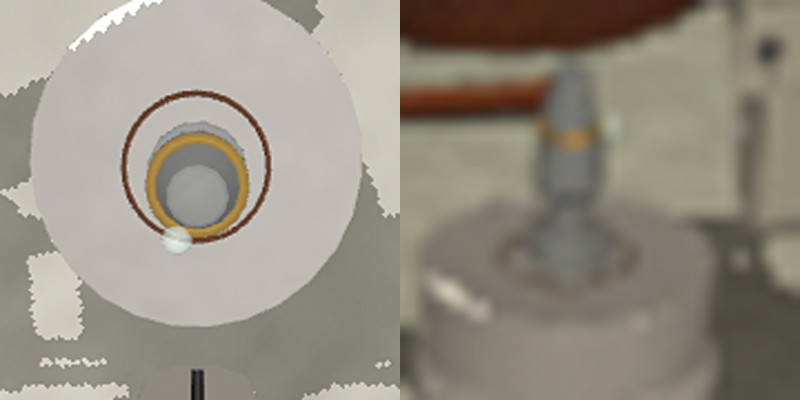

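The stand stands upright inside the circle and the fingers are clear. In the wrist crop the circle's inner edge runs from row 96 to 238 and column 126 to 267, and the foot's front is at (196,122).

```bash
python3 - <<'E'
from h import *
o=get_obs();M=R.from_quat(np.roll(o['orientation'],-1)).as_matrix();T=o['eef_pos']
t=lambda u,v:(230+u*.45,60+v*.45)
g=lambda u,v,z:((atz('w6.png',*t(u,v),z)-T)@M*1e3).round(1)[:2]
print('front',g(196,96,.04),'back',g(196,238,.04),'L',g(126,167,.04),'R',g(267,167,.04),'foot front',g(196,122,.049))
S=(atz('w6.png',*t(197,197),.104)-T)@M*1e3;print('top',S)
for n,c in (('s6.png',(325+17,148+26.2)),): print(atz(n,*c,.04))
E
```

```text
front [81.8 -0.1] back [44.6 -0.1] L [ 63.8 -18.8] R [63.8 18.9] foot front [75.3 -0.1]
top [ 63.04032392   0.18835953 126.32967425]
[ 0.57511944 -0.19166128  0.04      ]
```

The foot is within about 1 mm of centre (tolerance 5.5 mm), upright, and the robot touches nothing.

```bash
python3 -m inch '0 0 0.02 0;0 0 0.08 0;0 0 0.15 0;0 0 0.22 0;0 0 0.3 0;0 0 0.38 0;0 0 0.44 0;0 0 0.48 0;0 0 0.5 0;0 0 0.5 0'; python3 -c "
from bench import *
print(job_done())"
```

```text
t: 10.85
eef_pos: [0.5258, -0.2317, 0.3307]
orientation: [0.0, 0.953, 0.304, 0.0]
ft_force: [0.7, 0.0, 0.9]
width: 0.0002
grasp_force: 0.0
the job is handed in; nothing more can be done
None
```

The ring stand was nudged upright into the engraved circle, with its foot measured within about 1 mm of centre, only the stand was touched, and the job was handed in at about 11 s of the 38 s allowed.

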